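# Slide a notebook to overhang the carton

## Robot

A 6-joint arm with a two-finger parallel gripper is mounted at the origin on a cart in front of the work surface, level with it; the furniture and walls round the work are solid. World frame = base frame: x ahead of the robot, y to its left, z up, the work surface at z = 0. Lengths are in mm, angles in rad, forces in N, time in s.
With the tool pointing down it reaches from about 350 to 975 mm from the base axis. Payload 7.1 kg.
Tool frame: the origin (TCP) lies midway between the tips of the shut fingers; the grasp point (between the pads) lies 19 mm behind it (ctrl.grasp_offset is the distance from the TCP to the grasp point, in mm); z points along the fingers, y is the line along which they close (so a half turn about z gives the same grasp; the last joint's range is limited). The gripper opens to 88 mm and grips with 3 to 60 N. Pads are 20 mm wide; open, the fingers measure 115 mm over their backs; the gripper's body (75 mm by 178 mm) begins 61 mm behind the grasp point.
Start: joints at [1.166, 0.423, 1.63, -0, 1.089, -0.019], TCP at [235.155, 579.056, 189.975] pointing down, gripper open.
Joint ranges: [-3, 3], [-0.9, 2.11], [0.09, 2.58], [-1.31, 4.45], [0.11, 2.69], [-2.54, 2.54]. Speed limits (rad/s): [2.39, 2.39, 3.01, 3.14, 3.14, 3.14].

## Interface

Orientations are given as a rotation vector (axis times angle).
In Python, from workcell import ctrl gives the robot as it stands. The module is installed in compiled form; this text tells all that it offers.
- The arm moves only by the tool servo_tool, never from a script. Its argument "rows" is a list of rows, each a list of 7 numbers: the turn, a rotation vector about the tool's x, y, z as a fraction of full scale, then the shift along the tool's x, y, z as a fraction of full scale, then the finger opening in mm, from 0 to 87.8. A call has 1 to 10 rows; each row is the pose to reach, as a shift and turn from the pose commanded when the call began, along the tool's axes at that moment; what a row does not reach only later rows make up. Full scale, the value 1, is 20 cm for a shift and 1.5 rad for a turn. A row lasts 1/8 s, in which the tool goes at most 62.5 mm and 10.7 degrees, less where a joint would pass 70% of its speed; a pose out of reach is approached as far as the arm can. A call with a number of a shift or a turn outside -1 to 1 is refused whole. A call with a gripper value outside its range is refused whole. The fingers move at their own pace and stop on an object; the grip force is fixed at half the most. Time passes only in rows, so rows that repeat a pose let the fingers close. It gives the time, the measured TCP pose, the force, the opening and the grip force at its end, in the units of the state.
- ctrl.get_obs(): the state, without advancing time (a new reading comes with each control period).
- ctrl.get_image(name): name is "side" or "top" or "wrist"; returns (picture, depth): 384x512x3 uint8, red, green, blue; 384x512 float32, mm along the optical axis (not along the pixel's ray), 0 where there is no reading.
- ctrl.camera_info(name): a dict with "intrinsics" (3x3 intrinsics, pixels), "R" (3x3) and "t" (3): a world point X has camera coordinates R X + t. Camera axes: x right, y down, z forward; pixel columns grow to the right and rows downward; lengths in mm; the calibration is good to about 2 mm. A picture is of the moment at which its call begins: read the wrist's pose just before it. camera_info takes no time and is no camera call; for the wrist camera it gives the pose at the moment of the call.
- ctrl.close_job(): hands the job in; it is judged then, once.
The state is a dict: "t": time; "qpos": joint angles; "qvel": joint speeds; "joint_torque": joint torques, N m; "ee_pos": TCP position; "orientation": TCP orientation; "ft_force": force on the tool from outside, world axes, zero at the start; "moment": the same for the moment, N m; "width": finger opening in mm; "grasp_force": force on a finger pad.
Only numpy, scipy, OpenCV 4.12 (cv2) and the standard library are available. Lean on these libraries where they do the work, as an engineer would, in place of code of your own. Each camera call takes 0.05 s, during which the arm holds its last target. There are 200 camera calls.

## Task

The notebook lies flat on top of the flat brown carton, where nobody can get their fingers under it. Push it along the carton top, gently and without gripping or lifting it, towards the robot until it sticks out about 50 mm past the carton's front edge and lies square with that edge. The white label roll stays standing on the notebook, untouched, and everything else on the desk stays where it is.

Things in the scene. Friction and masses are not known exactly. Their poses are not given: they have to be found in the camera images.
- carton_edge (a point): Middle of the upper front edge of the flat brown carton (216 deep x 326 long x 57 high mm, closed, full and too heavy to move). Site axes: x straight back away from the robot across the carton top, y along the front edge, z up. The carton top is flat and level with this point, and reaches 216 mm back and 163 mm to either side.
- notebook_front (a point): Middle of the lower front edge (the long edge on the robot's side, without the wire binding) of the loose tan notebook, on its underside. The notebook is stiff, 208 long x 146 deep x 10 mm thick, about 0.2 kg. Site axes: x along the long edges, y across the notebook from this front edge to the back edge, z up. It slides on the carton with ordinary friction.
- notebook_back (a point): Middle of the lower back edge of the notebook, on its underside, where it can be pushed over its 10 mm height; the black wire binding runs along this edge and reaches some 5 mm farther back and up but gives no resistance. Same axes as notebook_front, 146 mm from it.
- label_roll: Roll of blank white labels, 69 mm across and 40 high, about 80 g, standing loose on its flat side on the notebook. Origin: centre of its underside; z is the roll's axis.
- screwdriver: Red screwdriver with a steel shaft, 29x201x29 mm, lying on the desk left of the carton. Bystander; origin at the centre of its underside.
- box_cutter: Slim brown box cutter, 22x145x16 mm, lying on the desk right of the carton. Bystander; origin at the centre of its underside.
- notebook: The same notebook as a whole; origin on its underside, 75 mm behind notebook_front; same axes.
Not all that is in view belongs to the job. Leave any pink or yellow look-alike of the label_roll alone.

How it is judged:
By the outcome, as a careful person would: the job done as asked, in the order asked, and still so for the second after the job is handed in, with the robot touching nothing.
It also fails if it takes over 40 s, if anything falls off the work surface, if the arm or the gripper's body presses on something with over 40 N, if the wrist force passes 120 N, or if a joint passes its speed limit or range.

## Working session

There is one attempt and no reset: what is moved stays moved. The work goes in short steps, Python scripts to look and compute and a tool call to move; the robot and the scene stay as the last step left them, time stands still between calls to the robot, and variables do not carry over. Pictures are saved under pics/ and viewed, at most 10 in all, crops included, and the job is handed in when it is done.

Besides the shell and the picture viewer there is one more tool, called after "Emit:" as name(argument=value, ...), one argument or row to a line, values as JSON. servo_tool: Moves the arm, as the interface text tells. Its arguments: {"type":"object","properties":{"rows":{"type":"array","items":{"type":"array","items":{"type":"number"}}}},"required":["rows"]}

```bash
mkdir -p pics; cat > h.py <<'E'
import numpy as np, cv2
from workcell import ctrl
def shot(n,f):
    im,d=ctrl.get_image(n); cv2.imwrite(f'pics/{f}.png',im[:,:,::-1]); np.savez(f'pics/{f}.npz',im=im,d=d,**ctrl.camera_info(n)); return im,d
def pts(f):
    z=np.load(f'pics/{f}.npz'); K,R,t,d=z['intrinsics'],z['R'],z['t'],z['d']
    v,u=np.indices(d.shape); c=np.stack([(u-K[0,2])/K[0,0]*d,(v-K[1,2])/K[1,1]*d,d],-1)
    return (c-t)@R
def ray(f,u,v,h):
    z=np.load(f'pics/{f}.npz'); K,R,t=z['intrinsics'],z['R'],z['t']
    o=-R.T@t; r=R.T@np.linalg.inv(K)@np.array([u,v,1.]); return o+r*(h-o[2])/r[2]
E
python3 - <<'E'
from h import *
a,_=shot('top','top0'); b,_=shot('side','side0')
for n in('top','side'):
    i=ctrl.camera_info(n); print(n,i['intrinsics'],-i['R'].T@i['t'])
o=ctrl.get_obs(); print(o['t'],o['ee_pos'],o['orientation'],o['ft_force'],o['width'])
E
```

```text
top [[448.55625592   0.         248.33281667]
 [  0.         448.55625592 193.38195326]
 [  0.           0.           1.        ]] [ 275.85671811  -17.0392285  1491.07607974]
side [[430.4190206    0.         256.83962155]
 [  0.         430.4190206  193.2025301 ]
 [  0.           0.           1.        ]] [1407.94866739  581.85365126  969.87829031]
0.1 [234.98332272 578.57711992 189.28234195] [-6.02293349e-01 -3.08301984e+00  2.08375250e-03] [-0.53783418  0.247455    0.04573135] 87.87195977187253
```

View pics/top0.png

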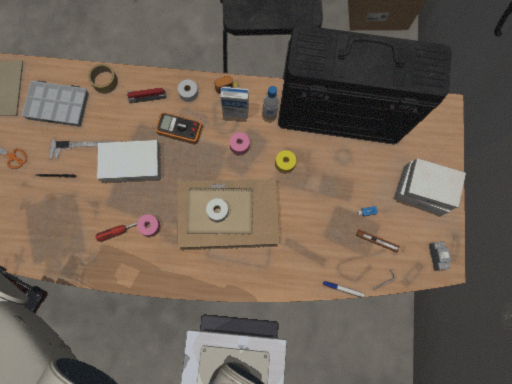

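View pics/side0.png

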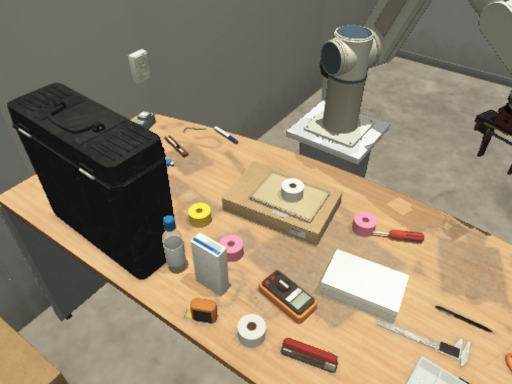

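The top view shows the carton at about (178–279, 180–248), the notebook at (188–252, 187–235) and the white roll on it at (217, 209). The side view agrees. Next I'll take a rough measurement from depth.

```bash
python3 - <<'E'
from h import *
P=pts('top0'); z=P[...,2]; im=np.load('pics/top0.npz')['im']
w=np.zeros(z.shape,bool); w[160:265,165:295]=1
print(np.round(z[214,170:290:6]),np.round(z[175:255:5,240]))
def rect(m,h,n):
    m=cv2.morphologyEx((m&w).astype(np.uint8),cv2.MORPH_OPEN,np.ones((3,3)))
    c=max(cv2.findContours(m,0,1)[0],key=cv2.contourArea).reshape(-1,2)
    q=np.array([ray('top0',u,v,h)[:2] for u,v in c],np.float32)
    r=cv2.minAreaRect(q); print(n,r); print(cv2.boxPoints(r).round())
rect((z>40),57,'carton'); rect(z>63,67,'nb'); rect(z>90,107,'roll')
E
```

```text
[  0.  -3.  52.  67.  61.  62.  64. 100. 107. 102.  60.  67.  62.  65.
  52.  59.  60.  53.  -1.  -2.] [ 1. 54. 54. 66. 67. 70. 69. 61. 68. 65. 69. 64. 58. 60. 49.  0.]
carton ((530.9485473632812, 66.87937927246094), (216.4158935546875, 325.3001708984375), 7.618231296539307)
[[ 402.  214.]
 [ 445. -109.]
 [ 660.  -80.]
 [ 617.  242.]]
nb ((543.177490234375, 107.77000427246094), (111.8317642211914, 137.13404846191406), 81.73258209228516)
[[467.  62.]
 [603.  43.]
 [619. 153.]
 [483. 173.]]
roll ((527.5094604492188, 98.35821533203125), (67.1753158569336, 65.92182922363281), 6.082826614379883)
[[491. 128.]
 [498.  62.]
 [564.  69.]
 [557. 135.]]
```

```bash
cat >> h.py <<'E'
from scipy.spatial.transform import Rotation as Ro
def goal(p,phi=None):
    """tool fractions to reach TCP p, tool down, tool y along angle phi (rad, mod pi)"""
    o=ctrl.get_obs(); R=Ro.from_rotvec(o['orientation']); M=R.as_matrix()
    s=M.T@(np.array(p)-o['ee_pos'])/200
    if phi is None: T=np.zeros(3)
    else:
        best=[]
        for a in(phi,phi+np.pi):
            y=np.array([np.cos(a),np.sin(a),0]); zz=np.array([0,0,-1.]); G=np.stack([np.cross(y,zz),y,zz],1)
            best.append((R.inv()*Ro.from_matrix(G)).as_rotvec())
        T=min(best,key=np.linalg.norm)/1.5
    print('turn',T.round(3),'shift',s.round(3)); print('t',o['t'],'pos',o['ee_pos'].round(1),'yaxis',M[:,1].round(3),'F',o['ft_force'].round(2),'w',round(float(o['width']),1))
E
python3 - <<'E'
from h import *
i=ctrl.camera_info('wrist'); print(-i['R'].T@i['t'],i['R'][2],i['intrinsics'][0,0])
a=np.radians(97.6)
goal([235,579,330],a); goal([430,330,330],a); goal([520,90,330],a)
E
```

```text
[166.94403053 605.66597432 384.28205921] [ 0.24927743 -0.10418347 -0.9628118 ] 317.14017356727965
turn [-0.001 -0.    -0.346] shift [ 0.001  0.001 -0.704]
t 0.1 pos [235.  578.6 189.3] yaxis [ 0.376  0.926 -0.001] F [-0.54  0.25  0.05] w 87.9
turn [-0.001 -0.    -0.346] shift [-1.371 -0.785 -0.703]
t 0.1 pos [235.  578.6 189.3] yaxis [ 0.376  0.926 -0.001] F [-0.54  0.25  0.05] w 87.9
turn [-0.001 -0.    -0.346] shift [-2.24  -1.728 -0.701]
t 0.1 pos [235.  578.6 189.3] yaxis [ 0.376  0.926 -0.001] F [-0.54  0.25  0.05] w 87.9
```

Emit:
servo_tool(
  rows=[
    [0,0,-0.1,0,0,-0.25,87.8],
    [0,0,-0.2,-0.1,-0.1,-0.5,87.8],
    [0,0,-0.3,-0.3,-0.3,-0.7,87.8],
    [0,0,-0.346,-0.5,-0.5,-0.7,87.8],
    [0,0,-0.346,-0.7,-0.7,-0.7,87.8],
    [0,0,-0.346,-0.9,-0.9,-0.7,87.8],
    [0,0,-0.346,-1,-1,-0.7,87.8],
  ],
)

```text
t: 0.98
ee_pos: [345.5, 316.0, 329.8]
orientation: [0.206, -3.135, 0.001]
ft_force: [-0.1, -0.5, -0.1]
width: 87.5
grasp_force: 0.0
```

```bash
python3 - <<'E'
from h import *
goal([520,90,330],np.radians(97.6))
E
```

```text
turn [-0.    -0.    -0.001] shift [-0.717 -1.235 -0.   ]
t 0.975 pos [345.5 316.  329.8] yaxis [-0.131  0.991 -0.001] F [-0.07 -0.48 -0.07] w 87.5
```

Emit:
servo_tool(
  rows=[
    [0,0,0,-0.1,-0.2,0,87.8],
    [0,0,0,-0.25,-0.4,0,87.8],
    [0,0,0,-0.4,-0.6,0,87.8],
    [0,0,0,-0.55,-0.8,0,87.8],
    [0,0,0,-0.7,-0.95,0,87.8],
    [0,0,0,-0.7,-1,0,87.8],
    [0,0,0,-0.7,-1,0,87.8],
  ],
)

```text
t: 1.85
ee_pos: [509.8, 138.5, 329.5]
orientation: [0.207, -3.133, 0.0]
ft_force: [0.1, -0.0, -0.2]
width: 88.0
grasp_force: 0.0
```

```bash
python3 - <<'E'
from h import *
shot('wrist','w1')
P=pts('w1'); print(P[::48,::64,2].round())
goal([520,90,330],np.radians(97.6))
E
```

```text
[[ -0.   0.   1.   1.  -0.  -1.  -2.   0.]
 [  2.   2.   2.  -0.   1.   1.  -0.  -0.]
 [  3.  -0.  56.  58.  57.  56.   1.  -1.]
 [ -1.   0.  57.  67.  66.  -1.  19.  -0.]
 [  1.  -1. 525.  67.  69.   1.  -1.  -0.]
 [  0.   0.  -0.   1.  -1.  -2.  32.  32.]
 [461. 458. 425.  40.   0.   0. 424. 458.]
 [467. 463. 431.   2.  -2.  37. 428. 462.]]
turn [ 0.    -0.001  0.   ] shift [-0.019 -0.25  -0.002]
t 1.9 pos [509.6 139.1 329.7] yaxis [-0.133  0.991  0.   ] F [-0.26 -0.69 -0.16] w 87.8
```

View pics/w1.png

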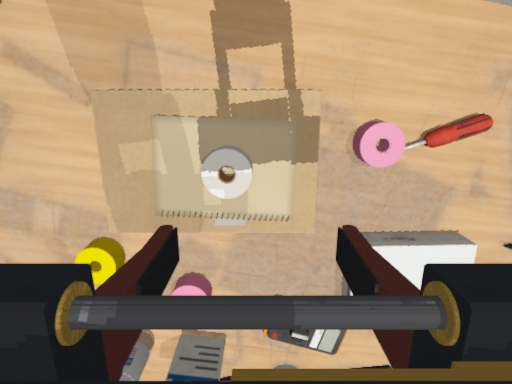

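The wrist view shows the carton front edge near row 90 (columns 93–321). The notebook front edge is at row 116 (columns 152–293), its binding at row 217, and the roll at (227, 172).

```bash
cat >> h.py <<'E'
def meas(f,roi):
    P=pts(f); z=cv2.medianBlur(P[...,2].astype(np.float32),5); w=np.zeros(z.shape,bool); w[roi[0]:roi[1],roi[2]:roi[3]]=1; z[np.abs(z)>200]=0
    out={}
    for n,m,h in(('carton',z>40,57),('nb',z>62,67),('roll',z>90,107)):
        m=cv2.morphologyEx((m&w).astype(np.uint8),cv2.MORPH_OPEN,np.ones((5,5)))
        c=max(cv2.findContours(m,0,1)[0],key=cv2.contourArea).reshape(-1,2)
        q=np.array([ray(f,u,v,h)[:2] for u,v in c],np.float32)
        r=cv2.minAreaRect(q); b=cv2.boxPoints(r)
        print(n,'px',c.min(0),c.max(0),'c',np.round(r[0],1),'size',np.round(r[1],1),'ang',round(r[2],2)); print(b[np.argsort(b[:,0])].round(1).tolist()); out[n]=q
    return out
E
python3 - <<'E'
from h import *
P=pts('w1'); print('behind binding z',P[218:236:2,222:242:4,2].round())
print(P[150,85:340:12,2].round(),P[80:240:8,190,2].round())
meas('w1',(80,240,85,330))
E
```

```text
behind binding z [[69. 57. 58. 57. 56.]
 [58. 56. 57. 57. 58.]
 [57. 57. 57. 56. 57.]
 [58. 57. 56. 56. 57.]
 [57. 56. 57. 57. 57.]
 [57. 57. 57. 56. 57.]
 [57. 56. 58. 57. 56.]
 [56. 57. 58. 57. 58.]
 [-1.  0. -1. -2.  2.]]
[ -0.   1.  57.  58.  57.  56.  67.  67.  66.  69.  67. 103. 106.  78.
  66.  67.  65.  68.  55.  57.  -0.   0.] [-0.  0. 56. 58. 56. 67. 67. 68. 67. 68. 69. 68. 68. 66. 66. 66. 67. 67.
 57. 56.]
carton px [91 90] [321 232] c [531.4  67.7] size [214.  325.1] ang 7.62
[[403.79998779296875, 214.6999969482422], [446.8999938964844, -107.5999984741211], [615.9000244140625, 243.0], [659.0, -79.19999694824219]]
nb px [151 116] [299 219] c [533.2  92.4] size [148.1 210. ] ang 5.28
[[449.79998779296875, 190.10000610351562], [469.1000061035156, -19.0], [597.2999877929688, 203.8000030517578], [616.5999755859375, -5.400000095367432]]
roll px [202 148] [252 198] c [529.3  99.3] size [68.5 67.5] ang 7.6
[[490.8999938964844, 128.1999969482422], [499.79998779296875, 61.29999923706055], [558.7000122070312, 137.3000030517578], [567.7000122070312, 70.30000305175781]]
```

```bash
python3 - <<'E'
from h import *
goal([638,106,330],np.radians(97.62));goal([638,106,61],np.radians(97.62))
E
```

```text
turn [ 0.    -0.001 -0.   ] shift [-0.614 -0.249 -0.002]
t 1.9 pos [509.6 139.1 329.7] yaxis [-0.133  0.991  0.   ] F [-0.26 -0.69 -0.16] w 87.8
turn [ 0.    -0.001 -0.   ] shift [-0.616 -0.249  1.343]
t 1.9 pos [509.6 139.1 329.7] yaxis [-0.133  0.991  0.   ] F [-0.26 -0.69 -0.16] w 87.8
```

Emit:
servo_tool(
  rows=[
    [0,0,0,-0.2,-0.1,0,87.8],
    [0,0,0,-0.4,-0.2,0,87.8],
    [0,0,0,-0.55,-0.249,0,87.8],
    [0,0,0,-0.615,-0.249,0.1,87.8],
    [0,0,0,-0.615,-0.249,0.3,87.8],
    [0,0,0,-0.615,-0.249,0.5,87.8],
    [0,0,0,-0.615,-0.249,0.7,87.8],
    [0,0,0,-0.615,-0.249,0.9,87.8],
    [0,0,0,-0.615,-0.249,1,87.8],
    [0,0,0,-0.615,-0.249,1,87.8],
  ],
)

```text
t: 3.15
ee_pos: [637.3, 106.4, 128.4]
orientation: [0.21, -3.131, 0.0]
ft_force: [0.1, -0.3, -0.5]
width: 87.7
grasp_force: 0.0
```

```bash
python3 - <<'E'
from h import *
shot('wrist','w2'); shot('side','s2')
goal([638,106,61],np.radians(97.62))
E
```

```text
turn [0.    0.001 0.   ] shift [ 0.008 -0.001  0.35 ]
t 3.25 pos [639.5 106.4 131.1] yaxis [-0.133  0.991  0.   ] F [0.66 0.47 0.36] w 87.9
```

View pics/w2.png

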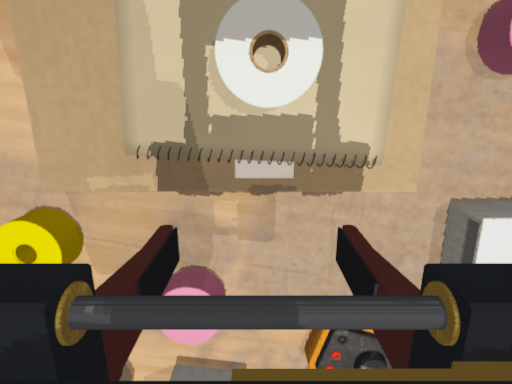

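Fingertips at about (172, 230) and (345, 230) straddle the notebook's middle, behind the binding at row 158. It's clear to descend.

Emit:
servo_tool(
  rows=[
    [0,0,0,0,0,0.1,87.8],
    [0,0,0,0,0,0.2,87.8],
    [0,0,0,0,0,0.28,87.8],
    [0,0,0,0,0,0.32,87.8],
    [0,0,0,0,0,0.34,87.8],
    [0,0,0,0,0,0.34,87.8],
  ],
)

```text
t: 4.0
ee_pos: [639.2, 105.9, 61.9]
orientation: [-0.209, 3.135, -0.0]
ft_force: [-0.2, 0.8, -0.0]
width: 87.6
grasp_force: 0.0
```

```bash
python3 - <<'E'
from h import *
shot('wrist','w3'); shot('side','s3')
p=[]
for i in range(4): ctrl.get_image('top'); p.append(ctrl.get_obs()['ee_pos'])
print(np.round(p,1))
goal([638,106,61],np.radians(97.62))
a=cv2.imread('pics/w3.png'); b=cv2.imread('pics/s3.png')[140:290,170:370]
b=cv2.resize(b,None,fx=1.44,fy=1.44); c=np.zeros((600,512,3),np.uint8); c[:384]=a; c[384:384+216,:288]=b; cv2.imwrite('pics/c3.png',c)
E
```

```text
[[639.5 105.9  62.6]
 [639.5 105.9  62.6]
 [639.4 105.9  62.5]
 [639.3 105.9  62.5]]
turn [0.    0.001 0.   ] shift [0.007 0.001 0.007]
t 4.3 pos [639.3 105.9  62.5] yaxis [-0.133  0.991  0.   ] F [-0.61 -0.85  0.49] w 87.9
```

View pics/c3.png

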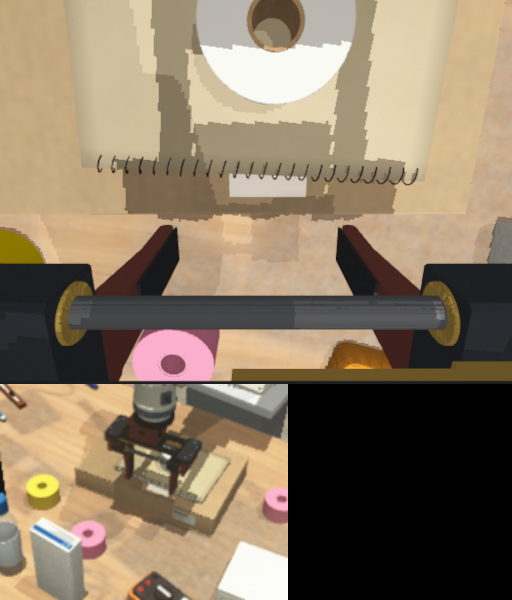

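Tips, with front faces at row 228, stand just behind the carton's back edge (row 213). The binding is at row 170. I'll work out where the tip face sits.

```bash
python3 - <<'E'
from h import *
o=np.array([424.4,53.4]); A=np.array([[.9912,.1326],[-.1326,.9912]])
f=lambda p:(A@(np.array(p)[:2]-o)).round(1)
print('TCP',f(ctrl.get_obs()['ee_pos']))
for u,v,h in((172,228,62),(345,228,62),(258,213,57),(82,166,67),(424,180,67),(172,170,67),(345,176,67)): print(u,v,f(ray('w3',u,v,h)))
E
```

```text
TCP [220.   23.5]
172 228 [224.2 -33.9]
345 228 [224.1  80.1]
258 213 [215.4  22.8]
82 166 [181.8 -84.2]
424 180 [190.5 124.9]
172 170 [184.3 -29.7]
345 176 [188.   76.1]
```

Emit:
servo_tool(
  rows=[
    [0,0,0,0.04,0,0,87.8],
    [0,0,0,0.075,0,0,87.8],
    [0,0,0,0.09,0,0,87.8],
    [0,0,0,0.105,0,0,87.8],
    [0,0,0,0.12,0,0,87.8],
    [0,0,0,0.135,0,0,87.8],
    [0,0,0,0.15,0,0,87.8],
    [0,0,0,0.165,0,0,87.8],
    [0,0,0,0.18,0,0,87.8],
    [0,0,0,0.195,0,0,87.8],
  ],
)

```text
t: 5.55
ee_pos: [600.2, 100.6, 62.0]
orientation: [0.209, -3.135, 0.0]
ft_force: [0.2, -0.0, 0.8]
width: 87.4
grasp_force: 0.0
```

Emit:
servo_tool(
  rows=[
    [0,0,0,0.015,0,0,87.8],
    [0,0,0,0.03,0,0,87.8],
    [0,0,0,0.045,0,0,87.8],
    [0,0,0,0.06,0,0,87.8],
    [0,0,0,0.075,0,0,87.8],
    [0,0,0,0.09,0,0,87.8],
    [0,0,0,0.105,0,0,87.8],
    [0,0,0,0.12,0,0,87.8],
    [0,0,0,0.135,0,0,87.8],
    [0,0,0,0.15,0,0,87.8],
  ],
)

```text
t: 6.8
ee_pos: [570.5, 96.6, 62.0]
orientation: [-0.209, 3.135, -0.0]
ft_force: [0.7, -0.3, 0.3]
width: 87.7
grasp_force: 0.0
```

```bash
python3 - <<'E'
from h import *
shot('wrist','w4'); shot('top','t4')
o=np.array([424.4,53.4]); A=np.array([[.9912,.1326],[-.1326,.9912]])
s=ctrl.get_obs();print(A@(s['ee_pos'][:2]-o),s['ee_pos'],s['ft_force'])
a=cv2.imread('pics/w4.png'); b=cv2.imread('pics/t4.png')[160:260,160:300]
b=cv2.resize(b,None,fx=2.1,fy=2.1); c=np.zeros((600,512,3),np.uint8); c[:384]=a; c[384:384+210,:294]=b; cv2.imwrite('pics/c4.png',c)
E
```

```text
[150.33257815  23.49050055] [570.28602875  96.61528245  61.9585345 ] [0.09318613 0.30823696 0.24166455]
```

View pics/c4.png

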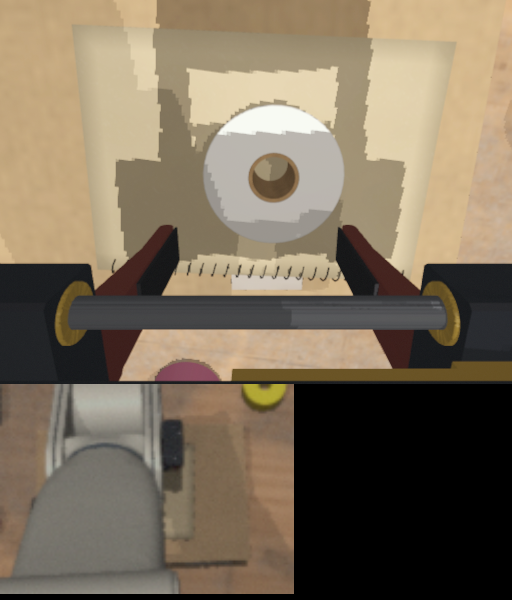

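The fingers have passed over the notebook. The binding is at row 270, unmoved, with the tips at row 228 above the paper and no force. The open tips must sit higher than the nominal TCP, so I'll check their depth.

```bash
python3 - <<'E'
from h import *
o=np.array([424.4,53.4]); A=np.array([[.9912,.1326],[-.1326,.9912]])
for f in('w3','w4'):
    P=pts(f)
    for u in(168,175,344,350):
        for v in(226,230,234,242,250):
            p=P[v,u]; print(f,u,v,(A@(p[:2]-o)).round(1),p[2].round(1),end=' | ')
        print()
meas('w4',(0,384,0,512)) if 0 else None
P=pts('w4'); print(P[200:300:8,260,2].round())
for u,v in((100,268),(172,272),(260,272),(345,276),(75,27),(453,42)): p=ray('w4',u,v,67);print(u,v,(A@(p[:2]-o)).round(1))
E
```

```text
w3 168 226 [209.2 -26. ] 96.6 | w3 168 230 [146.2  22.4] 257.2 | w3 168 234 [209.3 -23. ] 107.5 | w3 168 242 [210.8 -21.4] 114.0 | w3 168 250 [214.6 -21.4] 114.9 | 
w3 175 226 [246.8 -48.8] 0.8 | w3 175 230 [210.6 -21.7] 98.8 | w3 175 234 [212.  -21.3] 101.0 | w3 175 242 [216.9 -21.8] 100.4 | w3 175 250 [220.7 -21.6] 102.2 | 
w3 344 226 [209.4  69.4] 96.1 | w3 344 230 [209.1  67.7] 102.5 | w3 344 234 [210.8  67.5] 103.8 | w3 344 242 [213.2  66.5] 108.4 | w3 344 250 [217.3  66.6] 109.3 | 
w3 350 226 [209.2  72.5] 96.6 | w3 350 230 [209.   70.8] 102.7 | w3 350 234 [208.5  68.9] 109.3 | w3 350 242 [210.1  67.3] 115.5 | w3 350 250 [212.5  66.4] 119.3 | 
w4 168 226 [138.9 -25.7] 97.2 | w4 168 230 [139.1 -24.3] 102.4 | w4 168 234 [139.2 -22.9] 107.6 | w4 168 242 [140.9 -21.5] 113.4 | w4 168 250 [144.1 -21.1] 115.7 | 
w4 175 226 [151.  -30.5] 66.3 | w4 175 230 [140.6 -21.7] 98.5 | w4 175 234 [141.9 -21.2] 101.1 | w4 175 242 [146.1 -21.2] 102.0 | w4 175 250 [151.  -21.7] 101.4 | 
w4 344 226 [139.   69.1] 96.8 | w4 344 230 [139.5  68. ] 101.2 | w4 344 234 [140.4  67.2] 104.5 | w4 344 242 [142.9  66.2] 108.9 | w4 344 250 [146.7  66.2] 110.2 | 
w4 350 226 [138.9  72.3] 97.1 | w4 350 230 [139.3  71. ] 101.8 | w4 350 234 [139.   69.2] 107.9 | w4 350 242 [140.6  67.6] 114.2 | w4 350 250 [142.2  66.2] 119.7 | 
[105. 106. 105. 107. 105. 106.  66.  66.  66.  67.  58.  56. 188.]
100 268 [180.6 -82.3]
172 272 [183.5 -34.6]
260 272 [183.5  24.2]
345 276 [186.4  81.1]
75 27 [ 35.4 -76.5]
453 42 [ 42.9 129.6]
```

Open tips sit at z≈95, 34 mm above the TCP, because the linkage rises as it opens. Roll and notebook haven't moved. I'll back off, narrow to 45 mm and re-measure tip height.

Emit:
servo_tool(
  rows=[
    [0,0,0,-0.05,0,0,87.8],
    [0,0,0,-0.15,0,0,87.8],
    [0,0,0,-0.25,0,0,87.8],
    [0,0,0,-0.34,0,-0.1,70],
    [0,0,0,-0.38,0,-0.1,45],
    [0,0,0,-0.38,0,-0.1,45],
    [0,0,0,-0.38,0,-0.1,45],
    [0,0,0,-0.38,0,-0.1,45],
    [0,0,0,-0.38,0,-0.1,45],
  ],
)

```text
t: 8.02
ee_pos: [645.6, 106.7, 81.7]
orientation: [0.209, -3.134, 0.0]
ft_force: [-0.6, 0.9, 1.0]
width: 44.9
grasp_force: 0.0
```

```bash
python3 - <<'E'
from h import *
shot('wrist','w5')
o=np.array([424.4,53.4]); A=np.array([[.9912,.1326],[-.1326,.9912]])
s=ctrl.get_obs();e=s['ee_pos'];print(s['t'],(A@(e[:2]-o)).round(1),e.round(1),s['width'])
P=pts('w5'); C=(P[...,:2]-o)@A.T; z=P[...,2]
x0,y0=A@(e[:2]-o)
m=(np.abs(C[...,0]-x0)<14)&(np.abs(C[...,1]-y0)<45)&(z>e[2]-5)&(z<e[2]+60)
print('lowest',np.percentile(z[m],[0.5,1,2,5]),'dx min',np.percentile(C[...,0][m]-x0,[1,5]))
mm=m&(z<np.percentile(z[m],4)); v,u=np.nonzero(mm); print(u.min(),u.max(),v.min(),v.max(),(C[...,1][mm]-y0).min(),(C[...,1][mm]-y0).max())
E
```

```text
8.075 [226.4  23.5] [645.7 106.7  81.9] 44.87019603061977
lowest [114.88495727 115.12503785 115.44084502 116.62406474] dx min [-11.50787879 -11.32403289]
203 312 225 260 -30.764190614692076 28.608024633156365
```

View pics/w5.png

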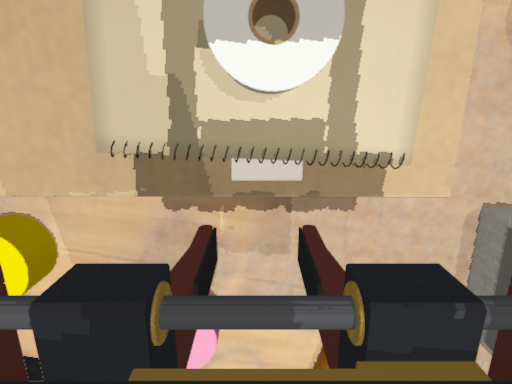

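Tips remain at row 226, so narrowing didn't lower them. I'll cross-check the true tip height against the side camera's depth.

```bash
python3 - <<'E'
from h import *
shot('side','s5')
o=np.array([424.4,53.4]); A=np.array([[.9912,.1326],[-.1326,.9912]])
print('grasp_offset',ctrl.grasp_offset)
for f,e in(('s5',ctrl.get_obs()['ee_pos']),('s3',np.array([639.4,105.9,62.5]))):
    P=pts(f); C=(P[...,:2]-o)@A.T; x0,y0=A@(e[:2]-o)
    m=(np.abs(C[...,0]-x0)<18)&(np.abs(C[...,1]-y0)<65)
    hist=np.histogram(P[...,2][m],bins=np.arange(-10,200,10)); print(f,list(zip(hist[1].astype(int).tolist(),hist[0].tolist())))
    mm=m&(P[...,2]>66)
    print(np.sort(P[...,2][mm])[:12].round(1))
z=np.load('pics/s5.npz');K,R,t=z['intrinsics'],z['R'],z['t']
c=K@(R@ctrl.get_obs()['ee_pos']+t); u,v=(c[:2]/c[2]).round().astype(int); print(u,v)
b=cv2.imread('pics/s5.png')[v-70:v+50,u-80:u+80].copy(); b=cv2.resize(b,None,fx=4,fy=4,interpolation=cv2.INTER_CUBIC); cv2.circle(b,(322,282),3,(0,255,0),-1); cv2.imwrite('pics/c5.png',b)
E
```

```text
grasp_offset 18.700000000000003
s5 [(-10, 197), (0, 181), (10, 95), (20, 88), (30, 85), (40, 88), (50, 138), (60, 5), (70, 0), (80, 0), (90, 0), (100, 0), (110, 16), (120, 27), (130, 27), (140, 30), (150, 31), (160, 31), (170, 33), (180, 12)]
[113.2 113.6 113.7 114.6 115.5 115.6 115.7 115.9 116.9 117.8 118.6 118.9]
s3 [(-10, 134), (0, 178), (10, 96), (20, 91), (30, 89), (40, 96), (50, 198), (60, 5), (70, 0), (80, 0), (90, 12), (100, 29), (110, 29), (120, 27), (130, 30), (140, 30), (150, 31), (160, 11), (170, 8), (180, 4)]
[93.2 95.  96.6 96.7 96.9 97.2 98.3 99.  99.1 99.1 99.2 99.4]
273 213
```

View pics/c5.png

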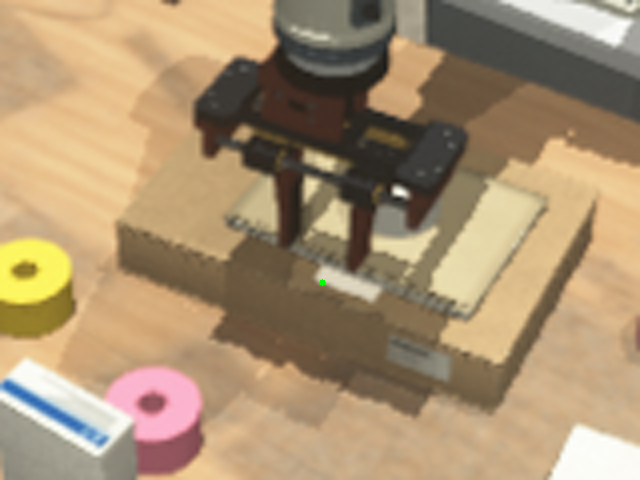

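Both cameras put the fingertips at about TCP z + 32 mm, with x and y consistent, so I'll work from the observed tips. Before going lower I'll check the height of the gripper body's lowest parts.

```bash
python3 - <<'E'
from h import *
o=np.array([424.4,53.4]); A=np.array([[.9912,.1326],[-.1326,.9912]])
e=ctrl.get_obs()['ee_pos'];x0,y0=A@(e[:2]-o)
for f in('w5','s5'):
    P=pts(f); C=(P[...,:2]-o)@A.T; dx=C[...,0]-x0; dy=C[...,1]-y0; dz=P[...,2]-e[2]
    for a,b in((-110,-85),(-85,-60),(-60,-35),(-35,-20),(-20,20),(20,35),(35,60),(60,85),(85,110)):
        m=(dx>-60)&(dx<60)&(dy>a)&(dy<b)&(dz>28)&(dz<150)
        if m.sum()>20: print(f,a,b,m.sum(),'dz lo',np.percentile(dz[m],[1,10]).round(),'dx',np.percentile(dx[m],[2,98]).round())
E
```

```text
w5 -85 -60 1744 dz lo [113. 114.] dx [-28.   8.]
w5 -60 -35 8491 dz lo [119. 126.] dx [-33. -14.]
w5 -35 -20 11102 dz lo [39. 72.] dx [-33.   7.]
w5 -20 20 8553 dz lo [126. 128.] dx [-28. -18.]
w5 20 35 11887 dz lo [39. 73.] dx [-33.   7.]
w5 35 60 7657 dz lo [119. 126.] dx [-33. -18.]
w5 60 85 1061 dz lo [113. 114.] dx [-28.   8.]
s5 -85 -60 84 dz lo [115. 119.] dx [-22.  36.]
s5 -60 -35 70 dz lo [108. 123.] dx [14. 37.]
s5 -35 -20 186 dz lo [32. 48.] dx [-11.  35.]
s5 -20 20 73 dz lo [123. 126.] dx [-22.  31.]
s5 20 35 173 dz lo [34. 47.] dx [-16.  35.]
s5 35 60 130 dz lo [102. 123.] dx [-21.  35.]
s5 60 85 74 dz lo [112. 116.] dx [-22.  35.]
```

Emit:
servo_tool(
  rows=[
    [0,0,0,0,0,0.06,60],
    [0,0,0,0,0,0.12,80],
    [0,0,0,0,0,0.18,80],
    [0,0,0,0,0,0.22,80],
    [0,0,0,0,0,0.245,80],
    [0,0,0,0,0,0.26,80],
    [0,0,0,0,0,0.26,80],
    [0,0,0,0,0,0.26,80],
  ],
)

```text
t: 9.12
ee_pos: [646.3, 106.8, 30.4]
orientation: [-0.209, 3.134, 0.0]
ft_force: [-0.1, -0.1, 0.8]
width: 80.3
grasp_force: 0.0
```

```bash
cat > tip.py <<'E'
from h import *
import sys
def tips(k):
    o=np.array([424.4,53.4]); A=np.array([[.9912,.1326],[-.1326,.9912]])
    s=ctrl.get_obs();e=s['ee_pos'];x0,y0=A@(e[:2]-o); print(s['t'],'cf',x0.round(1),y0.round(1),e.round(1),s['width'],s['ft_force'].round(1))
    for n in('wrist','side'):
        shot(n,k+n); P=pts(k+n); C=(P[...,:2]-o)@A.T; dx=C[...,0]-x0; dy=C[...,1]-y0; dz=P[...,2]-e[2]
        m=(dx>-16)&(dx<16)&(np.abs(dy)<62)&(np.abs(dy)>35)&(P[...,2]>59)&(dz<60)
        if m.sum(): print(n,m.sum(),'tip z',np.sort(P[...,2][m])[:40:4].round(1),'face dx',np.percentile(dx[m],2).round(1))
tips(sys.argv[1])
E
python3 tip.py k6
```

```text
9.125 cf 227.0 23.5 [646.3 106.8  30.4] 80.27496248180331 [-0.1 -0.1  0.8]
wrist 1822 tip z [62.6 63.  63.2 63.5 63.6 63.8 63.8 63.9 64.  64.1] face dx -11.4
side 71 tip z [60.6 64.1 66.7 68.2 71.1 72.3 72.8 73.6 75.6 78.3] face dx -10.7
```

Emit:
servo_tool(
  rows=[
    [0,0,0,0.03,0,0.007,80],
    [0,0,0,0.08,0,0.007,80],
    [0,0,0,0.11,0,0.007,80],
    [0,0,0,0.125,0,0.007,80],
    [0,0,0,0.14,0,0.007,80],
    [0,0,0,0.155,0,0.007,80],
    [0,0,0,0.17,0,0.007,80],
    [0,0,0,0.185,0,0.007,80],
    [0,0,0,0.2,0,0.007,80],
    [0,0,0,0.215,0,0.007,80],
  ],
)

```text
t: 10.48
ee_pos: [603.4, 101.0, 28.7]
orientation: [-0.209, 3.134, -0.0]
ft_force: [2.6, 0.7, 0.7]
width: 80.1
grasp_force: 1.0
```

```bash
python3 tip.py k7; python3 - <<'E'
import cv2; cv2.imwrite('pics/c7.png',cv2.imread('pics/k7wrist.png')[:300])
E
```

```text
10.475 cf 183.8 23.5 [603.4 101.   28.7] 80.10054059179201 [2.6 0.7 0.7]
wrist 2712 tip z [60.9 61.5 61.6 61.8 62.  62.2 62.3 62.4 62.5 62.6] face dx -15.8
side 91 tip z [59.  60.3 62.3 63.1 63.9 65.3 65.7 66.6 68.7 69.5] face dx -14.6
```

View pics/c7.png

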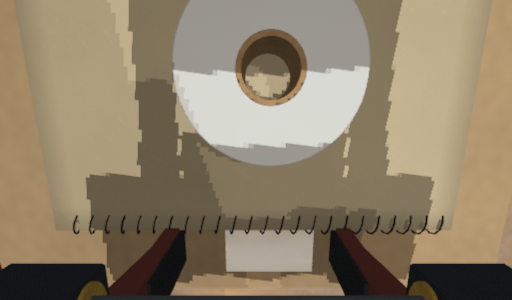

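The tips (rows 230) now press on the binding edge with 2.6 N. The edge has already squared up to the fingers, and the roll stands undisturbed. I'll continue gently.

Emit:
servo_tool(
  rows=[
    [0,0,0,0.01,0,0,80],
    [0,0,0,0.025,0,0,80],
    [0,0,0,0.04,0,0,80],
    [0,0,0,0.055,0,0,80],
    [0,0,0,0.07,0,0,80],
    [0,0,0,0.085,0,0,80],
    [0,0,0,0.1,0,0,80],
    [0,0,0,0.115,0,0,80],
    [0,0,0,0.13,0,0,80],
    [0,0,0,0.145,0,0,80],
  ],
)

```text
t: 11.82
ee_pos: [574.5, 97.2, 28.6]
orientation: [-0.209, 3.135, 0.0]
ft_force: [2.1, 0.5, 0.8]
width: 80.1
grasp_force: 1.4
```

Emit:
servo_tool(
  rows=[
    [0,0,0,0.015,0,0,80],
    [0,0,0,0.03,0,0,80],
    [0,0,0,0.045,0,0,80],
    [0,0,0,0.06,0,0,80],
    [0,0,0,0.075,0,0,80],
    [0,0,0,0.09,0,0,80],
    [0,0,0,0.105,0,0,80],
    [0,0,0,0.12,0,0,80],
    [0,0,0,0.135,0,0,80],
    [0,0,0,0.15,0,0,80],
  ],
)

```text
t: 13.08
ee_pos: [544.8, 93.2, 28.6]
orientation: [-0.209, 3.134, 0.0]
ft_force: [3.6, 0.2, 2.4]
width: 80.0
grasp_force: 1.6
```

Emit:
servo_tool(
  rows=[
    [0,0,0,0.015,0,0,80],
    [0,0,0,0.03,0,0,80],
    [0,0,0,0.045,0,0,80],
    [0,0,0,0.06,0,0,80],
    [0,0,0,0.07,0,0,80],
    [0,0,0,0.07,0,0,80],
  ],
)

```text
t: 13.82
ee_pos: [530.5, 91.3, 28.5]
orientation: [0.209, -3.134, 0.0]
ft_force: [1.5, -0.4, 1.7]
width: 80.0
grasp_force: 1.1
```

```bash
python3 tip.py k8
```

```text
13.825 cf 110.2 23.5 [530.5  91.3  28.5] 80.0007468100569 [ 1.5 -0.4  1.7]
wrist 2815 tip z [59.7 61.1 61.3 61.5 61.7 61.8 62.  62.1 62.3 62.5] face dx -15.7
side 89 tip z [59.6 59.9 60.6 62.4 63.7 64.4 66.  66.1 66.6 67.5] face dx -14.9
```

Emit:
servo_tool(
  rows=[
    [0,0,0,0.005,0,0,80],
    [0,0,0,0.012,0,0,80],
    [0,0,0,0.012,0,0,80],
    [0,0,0,-0.03,0,0,80],
    [0,0,0,-0.12,0,0,80],
    [0,0,0,-0.17,0,-0.1,80],
    [0,0,0,-0.17,0,-0.35,80],
    [0,0,0,-0.17,0,-0.65,80],
    [0,0,0,-0.17,0,-0.95,80],
    [0,0,0,-0.17,0,-1,80],
  ],
)

```text
t: 15.18
ee_pos: [567.1, 96.2, 233.1]
orientation: [-0.209, 3.128, 0.001]
ft_force: [-0.1, -0.4, 0.0]
width: 80.1
grasp_force: 0.0
```

Emit:
servo_tool(
  rows=[
    [0,0,0,0.1,0,-0.25,80],
    [0,0,0,0.25,0,-0.4,80],
    [0,0,0,0.4,0,-0.4,80],
    [0,0,0,0.5,0,-0.4,80],
    [0,0,0,0.5,0,-0.4,80],
    [0,0,0,0.5,0,-0.4,80],
  ],
)

```text
t: 15.92
ee_pos: [466.1, 82.7, 308.1]
orientation: [0.209, -3.134, 0.0]
ft_force: [-0.5, -0.6, 0.6]
width: 79.9
grasp_force: 0.0
```

```bash
python3 - <<'E'
from h import *
shot('wrist','w9')
o=np.array([424.4,53.4]); A=np.array([[.9912,.1326],[-.1326,.9912]])
P=pts('w9'); C=(P[...,:2]-o)@A.T; z=P[...,2]
near=(np.abs(C[...,1])<190)&(C[...,0]>-90)&(C[...,0]<240)&(z<130)
for n,m,h in(('carton',z>40,57),('nb',z>62,67),('roll',z>90,107)):
    m=cv2.morphologyEx((m&near).astype(np.uint8),cv2.MORPH_OPEN,np.ones((5,5)))
    c=max(cv2.findContours(m,0,1)[0],key=cv2.contourArea).reshape(-1,2)
    q=np.array([A@(ray('w9',u,v,h)[:2]-o) for u,v in c],np.float32); r=cv2.minAreaRect(q)
    print(n,np.round(r[0],1),np.round(r[1],1),round(r[2],2),c.min(0),c.max(0),'xmin/max',q.min(0),q.max(0))
    if n=='nb':
        f=q[(q[:,0]<q[:,0].min()+8)]; print('front',np.polyfit(f[:,1],f[:,0],1))
        b=q[(q[:,0]>q[:,0].max()-8)]; print('back',np.polyfit(b[:,1],b[:,0],1))
    if n=='carton':
        g=q[(np.abs(q[:,0])<8)]; print('front carton part',len(g),np.polyfit(g[:,1],g[:,0],1),g.min(0),g.max(0))
s=ctrl.get_obs();print(s['t'],s['ee_pos'],s['qpos'])
E
```

```text
carton [82.4 -0.7] [324.8 264. ] 89.99 [124  89] [358 267] xmin/max [ -49.651203 -163.14638 ] [214.39146 161.71835]
front carton part 101 [0.00146662 0.505154  ] [  -7.914433 -162.47684 ] [  6.9738555 161.602    ]
nb [24.3 20.4] [209.9 146.9] 89.99 [176  89] [336 197] xmin/max [-49.170147 -84.520325] [ 97.76964 125.36148]
front [-7.17931238e-05 -4.85640603e+01]
back [4.44924658e-03 9.68900725e+01]
roll [21.6 26.8] [67.8 67.7] 45.94 [234 119] [288 174] xmin/max [-12.546252  -6.868128] [55.70216  60.639378]
15.975 [466.25151582  82.67680885 308.10542131] [ 1.50368590e-01  6.49793118e-02  1.82069247e+00 -5.52555278e-06
  1.25664202e+00 -1.55357043e+00]
```

View pics/w9.png

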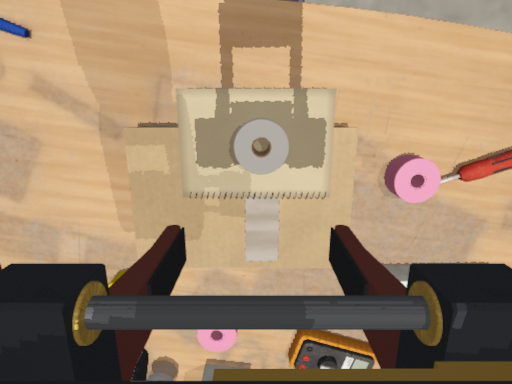

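The notebook's front edge (row 89) sits 49 mm past the carton front edge (row 126) and square to within 0.3°. The roll at (261, 146) is in its original place on the notebook. The arm is clear of everything.

```bash
python3 -c "
from workcell import ctrl
print(ctrl.close_job())"
```

```text
the job is handed in; nothing more can be done
None
```

The job is handed in: the notebook sticks out about 49 mm past the carton's front edge, square to within about 0.3°, and the label roll is still standing in its original place on it; my first pass, set too high, went over the notebook without touching anything.

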